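# Open the combination lock box

## Robot

A 7-joint arm with a two-finger parallel gripper is mounted at the origin on a cart in front of the work surface, level with it; the furniture and walls round the work are solid. World frame = base frame: x ahead of the robot, y to its left, z up, the work surface at z = 0. Lengths are in m, angles in rad, forces in N, time in s.
With the tool pointing down it reaches from about 0.4 to 0.85 m from the base axis. Payload 10.4 kg.
Tool frame: the origin (TCP) lies midway between the tips of the shut fingers; the grasp point (between the pads) lies 19 mm behind it (manip.grasp_offset is the distance from the TCP to the grasp point, in m); z points along the fingers, y is the line along which they close (so a half turn about z gives the same grasp; the last joint's range is limited). The gripper opens to 85 mm and grips with 20 to 120 N. Pads are 22 mm wide; open, the fingers measure 114 mm over their backs; the gripper's body (76 mm by 85 mm) begins 54 mm behind the grasp point. The pads swing forward as they close: fully open they stand 13 mm farther back than shut.
Start: joints at [1.202, 0.332, -0.065, 1.46, 0.022, 1.35, -0.088], TCP at [0.212, -0.588, 0.231] pointing down, gripper open.
Joint ranges: [-2.6, 2.6], [-0.5, 2.12], [-1.47, 1.34], [0.16, 2.42], [-1.27, 4.41], [0.06, 2.06], [-2.6, 2.6]. Speed limits (rad/s): [2.22, 2.22, 2.79, 2.79, 3.14, 3.14, 3.14].

## Interface

Orientations are given as a unit quaternion [x, y, z, w].
In Python, from workcell import manip gives the robot as it stands.
- The arm moves only by the tool move_tool, called after "Call:" as name(argument=value, ...), one argument or row to a line, values as JSON. Schema: {"type":"object","properties":{"ticks":{"type":"object","properties":{"deltas":{"type":"array","items":{"type":"array","items":{"type":"number"},"minItems":7,"maxItems":7},"minItems":1,"maxItems":20}},"additionalProperties":false,"required":["deltas"]},"squeeze":{"type":"number"},"only":{"type":"string"},"quiet":{"type":"boolean"},"lines":{"type":"string"}},"required":["ticks"],"additionalProperties":false}. ticks is an object whose key "deltas" holds a list of rows, 1 to 20 of them, each of 7 numbers: a rotation vector rx, ry, rz in shares of 4 rad (1.0 is 4 rad), then dx, dy, dz in a scale on which 1.0 is 1 m, then the opening from 0.0 (shut) to 1.0 (fully open); each row is the pose to reach, as a shift and turn from the pose commanded when the call began, along the tool's axes at that moment; what a row does not reach only later rows make up. A row lasts 1/8 s, in which the tool goes at most 0.0625 m and 0.188 rad, less where a joint would pass 70% of its speed; a pose out of reach is approached as far as the arm can. The fingers move at their own pace and stop on an object; squeeze is the grip in N (left out, the last holds). Time passes only in rows, so rows that do not move let the fingers close. The tool returns the time, the measured TCP pose, the force, the opening and the grip force at its end. only (a regular expression) keeps the lines of the reply that match it, lines (a string "A,B") keeps lines A to B, and quiet returns only ok. No shift or turn number may pass 1 either way. Input that does not fit is refused with a message, and nothing moves.
- manip.get_obs(): the state, without advancing time (a new reading comes with each control period).
- manip.camera(name): name is "scene" or "side" or "wrist"; returns the picture (384x512x3 uint8, blue, green, red); there is no depth.
- manip.calibration(name): a dict with "fx", "fy", "cx", "cy" (pixels), "world_from_camera" (4x4, takes a point from camera to world coordinates); the wrist camera has in their place "tool_from_camera" (4x4, takes a point from camera to tool coordinates, whose origin is the TCP and whose axes are the flange's). Camera axes: x right, y up, looking along -z (the intrinsics and any distortion apply to the point x, -y, -z); pixel columns grow to the right and rows downward; lengths in m; the calibration is good to about 2 mm. A picture is of the moment at which its call begins: read the wrist's pose just before it. calibration takes no time and is no camera call.
- manip.hand_in(): hands the job in; it is judged then, once.
The state is a dict: "clock": time; "joint_pos": joint angles; "joint_velocities": joint speeds; "tau": joint torques, N m; "position": TCP position; "ee_rot": TCP orientation; "ft_force": force on the tool from outside, world axes, zero at the start; "torque": the same for the moment, N m; "grip_width": opening from 0.0 (shut) to 1.0 (fully open); "grasp_force": force on a finger pad.
Only numpy, scipy, OpenCV 4.12 (cv2) and the standard library are available. Lean on these libraries where they do the work, as an engineer would, in place of code of your own. Each camera call takes 0.05 s, during which the arm holds its last target. There are 200 camera calls.

## Task

Open the grey combination lock box: from where it stands, turn its dial left (anticlockwise) to 4 and stop there a moment without running past it, then turn it right (clockwise) to 8, again without running past and stopping a moment. Then slide the lid by its handle, away from the dial, until it is fully open, and let go with the dial still on 8. Do not knock over or push away the tall tin, the red box or the wooden tray round the box.

Things in the scene. Friction and masses are not known exactly. Their poses are not given: they have to be found in the camera images.
- lock_box: Grey steel lock box, fixed to the table, 150 mm (its x) by 265 mm (its y), 70 mm high; origin in the middle of its underside, z up, x away from the robot at yaw 0. Its -y end (118 mm long, closed flat top at height 70 mm) is the lock case with the dial, whose vertical axis is at x = 0, y = -72 mm; the +y end is a compartment with a sliding lid.
- dial_grip (a point): Point on the dial's axis, 94 mm above the table, half way up its black bar grip; turns with the dial, x axis along the bar towards the pointer. The bar is 56 mm long, 14 mm thick, from height 78 to 106 mm, on a steel disc of 66 mm diameter (top at 78.5 mm: keep fingertips above it). The pointer is the red line on one half of the bar's top.
- number_zero (a point): Number 0 on the flat black ring (111 mm diameter, fixed on the box) round the dial, 48 mm from the dial's axis towards the box's +x, 72 mm above the table. The white numbers 0 to 9 stand still on this ring, each with a long tick, and rise clockwise seen from above, 36 degrees (0.628 rad) apart.
- dial (a joint): Dial angle, rad, grows turning left (anticlockwise from above). 0: pointer at 0; at number n it reads -0.628 n (4: -2.513, 8: -5.027). Starts at -3.71 to -4.71. Turns with friction 0.06 N m, stays where left, may be released and regrasped on the way. Within 0.18 of a number counts; over 0.31 (half a number) past 4 to the left or past 8 to the right spoils the combination.
- lid_handle (a point): Middle of the lid's black bar handle, 85 mm above the table (box frame x = 0, y = +59.5 mm when shut); it moves with the lid. The bar is 60 mm long along the box's x, 12 mm thick along y, from height 71 to 95 mm; the lid's top beneath it is at 70 mm.
- lid (a joint): How far the lid is slid towards the box's +y, in m: 0 shut, 0.100 fully open (stop); over 0.085 counts as fully open. It needs about 2 to 4 N and stays where it is left. A bolt under the dial holds it shut (about 1.5 mm play) unless the dial stands on 8, within about 0.15 rad.
- thinner_tin: Upright oblong metal tin, blue and red, with a white cap and a wire handle, 62 by 115 mm, 189 mm high with the cap, up to 0.9 kg or a little more, behind the box; origin at the centre of its base. Leave it alone.
- red_box: Flat red and black card box, 83 by 109 by 18 mm, lying off the dial end of the lock box; origin at the centre of its underside. Leave it alone.
- wood_tray: Small open wooden tray, 58 by 142 mm, 26 mm high, off the lid end of the lock box; origin at the centre of its underside. Leave it alone.

How it is judged:
By the outcome, as a careful person would: the job done as asked, in the order asked, and still so for the second after the job is handed in, with the robot touching nothing.
It also fails if it takes over 72 s, if anything falls off the work surface, if the arm or the gripper's body presses on something with over 40 N, if the wrist force passes 120 N, or if a joint passes its speed limit or range.

## Working session

There is one attempt and no reset: what is moved stays moved. The work goes in short steps, Python scripts to look and compute and a tool call to move; the robot and the scene stay as the last step left them, time stands still between calls to the robot, and variables do not carry over. Pictures are saved under pics/ and viewed, at most 10 in all, crops included, and the job is handed in when it is done.

```bash
ls; mkdir -p pics
```

Run:
```python
from workcell import manip
import cv2,numpy as np
np.set_printoptions(precision=4,suppress=True)
o=manip.get_obs();print({k:np.round(v,3) for k,v in o.items()})
for n in("scene","side","wrist"):
    im=manip.camera(n);cv2.imwrite(f"pics/{n}0.png",im);print(n,manip.calibration(n))
a=cv2.imread("pics/scene0.png");b=cv2.imread("pics/side0.png")
```

```text
pics
workcell.py
{'clock': np.float64(0.0), 'joint_pos': array([ 1.202,  0.333, -0.065,  1.461,  0.022,  1.35 , -0.089]), 'joint_velocities': array([ 0.   , -0.   ,  0.001, -0.   , -0.001,  0.   , -0.001]), 'tau': array([ -0.   , -62.545,   0.049, -39.16 ,   0.016,   0.01 ,   0.   ]), 'position': array([ 0.212, -0.588,  0.231]), 'ee_rot': array([ 0.985,  0.172, -0.   , -0.001]), 'ft_force': array([-0.976, -0.847, -0.184]), 'torque': array([ 0.014, -0.017, -0.012]), 'grasp_force': np.float64(0.0), 'grip_width': np.float64(0.998)}
scene {'fx': 413.26671748330904, 'fy': 413.26671748330904, 'cx': 257.7390582816749, 'cy': 188.1237195540283, 'world_from_camera': array([[ 0.714 ,  0.5332, -0.4537,  0.088 ],
       [-0.6999,  0.5597, -0.4437, -0.3649],
       [ 0.0174,  0.6344,  0.7728,  0.9431],
       [ 0.    ,  0.    ,  0.    ,  1.    ]])}
side {'fx': 448.141630976437, 'fy': 448.141630976437, 'cx': 252.74786838243966, 'cy': 183.10931605584972, 'world_from_camera': array([[-0.9996,  0.0289, -0.0008,  0.5967],
       [-0.0189, -0.6323,  0.7745,  1.1155],
       [ 0.0219,  0.7742,  0.6326,  0.8897],
       [ 0.    ,  0.    ,  0.    ,  1.    ]])}
wrist {'fx': 295.72422364690397, 'fy': 295.72422364690397, 'cx': 263.86352398686694, 'cy': 187.66146631774257, 'tool_from_camera': array([[-0.0003,  0.9492,  0.3146,  0.0817],
       [ 1.    ,  0.0004, -0.0001,  0.0002],
       [-0.0002,  0.3146, -0.9492, -0.1428],
       [ 0.    ,  0.    ,  0.    ,  1.    ]])}
```

View pics/scene0.png

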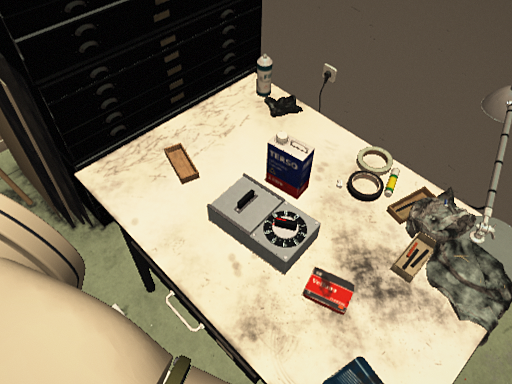

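View pics/side0.png

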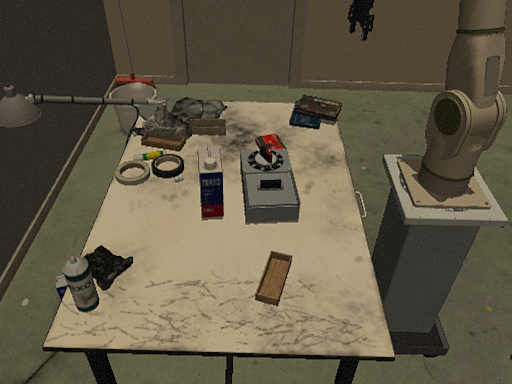

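The scene picture shows the dial near (285,229), the handle near (244,199), the tin at (289,165), the red box at (329,290) and the tray at (182,162). In the side picture the dial is near (266,160) and the handle near (271,184).

Create h.py:
```python
import numpy as np,cv2
from workcell import manip
from scipy.spatial.transform import Rotation as R
np.set_printoptions(precision=4,suppress=True)
def cam(n,obs=None):
    c=manip.calibration(n)
    if n!="wrist": return c,np.array(c["world_from_camera"])
    o=obs or manip.get_obs();T=np.eye(4);T[:3,:3]=R.from_quat(o["ee_rot"]).as_matrix();T[:3,3]=o["position"]
    return c,T@np.array(c["tool_from_camera"])
def ray(ct,u,v):
    c,T=ct;d=T[:3,:3]@np.array([(u-c["cx"])/c["fx"],-(v-c["cy"])/c["fy"],-1]);return T[:3,3],d/np.linalg.norm(d)
def plane(ct,u,v,z):
    p,d=ray(ct,u,v);return p+d*(z-p[2])/d[2]
def tri(rs):
    A=sum(np.eye(3)-np.outer(d,d) for p,d in rs);b=sum((np.eye(3)-np.outer(d,d))@p for p,d in rs);return np.linalg.solve(A,b)
def proj(ct,P):
    c,T=ct;q=np.linalg.inv(T)@np.append(P,1);return c["cx"]-c["fx"]*q[0]/q[2],c["cy"]+c["fy"]*q[1]/q[2]
```

Run:
```python
import cv2,numpy as np
a=cv2.imread("pics/scene0.png")[165:275,200:325];b=cv2.imread("pics/side0.png")[140:230,235:305]
a=cv2.resize(a,None,fx=3.6,fy=3.6,interpolation=cv2.INTER_CUBIC);b=cv2.resize(b,None,fx=4.4,fy=4.4,interpolation=cv2.INTER_CUBIC)
p=np.zeros((400,800,3),np.uint8);p[:a.shape[0],:450]=a;p[:396,460:768]=b
cv2.imwrite("pics/c0.png",p)
from h import *
for n,u,v,z in [("scene",285,229,.072),("scene",244,198,.095),("side",266,160,.072),("side",271,184,.095)]:print(n,plane(cam(n),u,v,z))
```

```text
scene [ 0.5558 -0.0077  0.072 ]
scene [0.5368 0.1229 0.095 ]
side [ 0.559  -0.0001  0.072 ]
side [0.5465 0.1441 0.095 ]
```

View pics/c0.png

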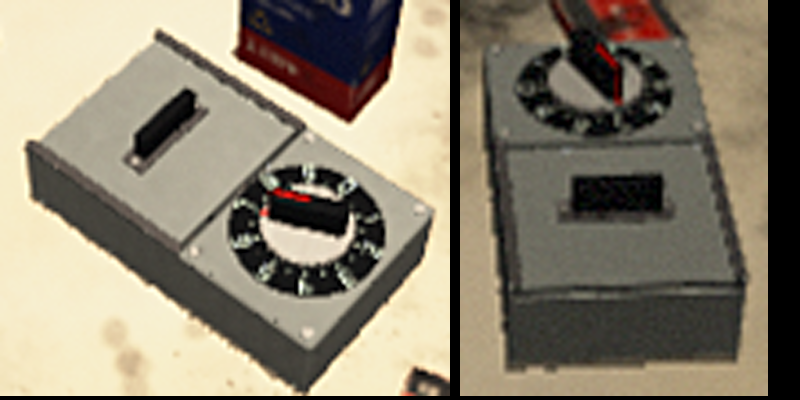

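The crops show the pointer between 6 and 7, with 0 on the far side and a small box yaw. Next I move the wrist camera over the dial.

The rows are not in the units I measure in: turns go in shares of 4 rad. I convert before sending: -2.06 rad / 4 = -0.515.

Call:
move_tool(
  ticks={"deltas":[[0, 0, -0.2, 0.2, -0.17, -0.02, 1], [0, 0, -0.2, 0.2, -0.17, -0.02, 1], [0, 0, -0.2, 0.2, -0.17, -0.02, 1], [0, 0, -0.2, 0.2, -0.17, -0.02, 1], [0, 0, -0.515, 0.517, -0.439, -0.02, 1], [0, 0, -0.515, 0.517, -0.439, -0.02, 1], [0, 0, -0.515, 0.517, -0.439, -0.02, 1], [0, 0, -0.515, 0.517, -0.439, -0.02, 1], [0, 0, -0.515, 0.517, -0.439, -0.02, 1], [0, 0, -0.515, 0.517, -0.439, -0.02, 1], [0, 0, -0.515, 0.517, -0.439, -0.02, 1], [0, 0, -0.515, 0.517, -0.439, -0.02, 1], [0, 0, -0.515, 0.517, -0.439, -0.02, 1], [0, 0, -0.515, 0.517, -0.439, -0.02, 1], [0, 0, -0.515, 0.517, -0.439, -0.02, 1], [0, 0, -0.515, 0.517, -0.439, -0.02, 1]]},
  squeeze=40,
)

```text
clock: 2.15
position: [0.5494, -0.0004, 0.2514]
ee_rot: [0.36, 0.933, -0.0, 0.0]
ft_force: [-0.4, 0.1, 0.5]
grip_width: 1.002
grasp_force: 0.0
```

Run:
```python
from h import *
o=manip.get_obs();print(o["joint_pos"],o["position"],o["ee_rot"],o["clock"])
im=manip.camera("wrist");cv2.imwrite("pics/w1.png",im);np.save("w1.npy",cam("wrist",o)[1])
```

```text
[ 0.552   0.2268 -0.7322  1.6029  0.1544  1.3709  0.6357] [ 0.5494 -0.0004  0.2514] [ 0.3602  0.9329 -0.0002  0.0002] 2.15
```

View pics/w1.png

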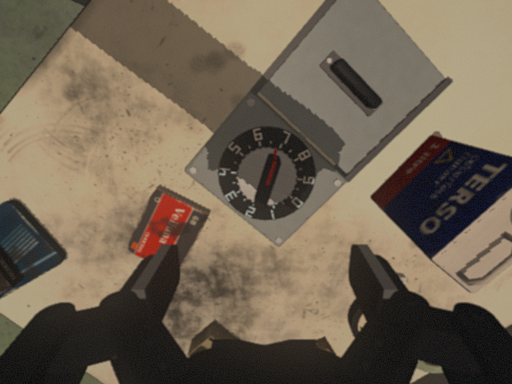

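The wrist picture shows the ring centred near (267,172). The red pointer runs to about (276,150), between 6 (257,135) and 7 (285,136), and the handle is at (357,83). I'll take a second view from another place to triangulate.

Call:
move_tool(
  ticks={"deltas":[[0, 0, 0, 0.04, 0.045, 0, 1], [0, 0, 0, 0.04, 0.045, 0, 1], [0, 0, 0, 0.04, 0.045, 0, 1]]},
  quiet=true,
)

```text
ok
```

Create meas.py:
```python
from h import *
def measure(im,guess=None):
    g=cv2.cvtColor(im,cv2.COLOR_BGR2HSV);out={}
    dark=((g[...,2]<60)).astype(np.uint8)
    dark=cv2.morphologyEx(dark,cv2.MORPH_CLOSE,np.ones((9,9),np.uint8))
    cs,_=cv2.findContours(dark[:330],cv2.RETR_EXTERNAL,cv2.CHAIN_APPROX_NONE)
    for c in cs:
        a=cv2.contourArea(c)
        if a<300: continue
        h=cv2.convexHull(c);r=cv2.minAreaRect(c)
        print("dark",round(a),np.round(r[0],1),np.round(r[1],1),round(r[2],1),"ell",[np.round(x,1) for x in cv2.fitEllipse(h)])
    red=cv2.inRange(g,(0,140,60),(8,255,255))|cv2.inRange(g,(172,140,60),(180,255,255))
    n,l,s,ce=cv2.connectedComponentsWithStats(red)
    for i in range(1,n):
        if 15<s[i,4]<2000:
            ys,xs=np.where(l==i);print("red",s[i],ce[i],cv2.fitLine(np.stack([xs,ys],1).astype(np.float32),cv2.DIST_L2,0,.01,.01).ravel())
```

Run:
```python
from meas import *
o=manip.get_obs();print(o["position"],o["clock"])
im=manip.camera("wrist");cv2.imwrite("pics/w2.png",im);np.save("w2.npy",cam("wrist",o)[1])
for f in("w1","w2"):print(f);measure(cv2.imread(f"pics/{f}.png"))
```

```text
[0.55   0.0602 0.2513] 2.575
w1
dark 5873 [430. 287.] [162.  84.] -0.0 ell [array([292.1, 163.1]), array([ 77. , 215.5]), np.float64(0.0)]
dark 5514 [113.7 314.6] [ 72.8 174.9] 63.2 ell [array([-150.6,  628.7]), array([181.8, 993. ]), np.float64(40.8)]
dark 3739 [ 32.5 248. ] [96. 65.] 90.0 ell [array([-31.6, 247.9]), array([102.5, 187.4]), np.float64(89.4)]
dark 9699 [448.6 184.6] [ 94.4 129.5] 46.0 ell [array([445.5, 192.9]), array([115.1, 144.1]), np.float64(66.6)]
dark 7069 [267.5 171. ] [94.  96.9] 45.0 ell [array([269.3, 168.8]), array([ 95.1, 104.5]), np.float64(49.1)]
dark 927 [355.2  83.9] [62.2 16.6] 46.2 ell [array([355.2,  83.9]), array([20.4, 71.4]), np.float64(135.1)]
red [274 149   3  10  24] [274.9167 153.6667] [  0.0606  -0.9982 274.9167 153.6667]
red [266 161  11  24  99] [270.7677 172.6566] [  0.3114  -0.9503 270.7677 172.6566]
red [ 135  193   57   66 1533] [162.2029 225.0287] [  0.5557  -0.8314 162.2029 225.0287]
w2
dark 5463 [114.3 314.2] [ 73.6 174.1] 62.8 ell [array([-38.4, 511.4]), array([157.2, 671.2]), np.float64(38.5)]
dark 1483 [ 20.5 268.5] [41. 73.] 0.0
[... 232 characters left out ...]
308.3, 126.4]), array([21.9, 87.5]), np.float64(131.1)]
dark 6763 [227.6 171. ] [152.5 113.2] 69.4 ell [array([264.7, 154.2]), array([119.2, 217.8]), np.float64(36.6)]
dark 1384 [44.5 24.5] [49. 89.] 90.0 ell [array([  93.6, -155.7]), array([121.9, 454.7]), np.float64(18.9)]
red [388 175  15  13  45] [394.4889 181.0444] [  0.8017  -0.5977 394.4889 181.0444]
red [223 184  14  38 137] [228.6569 205.146 ] [  0.2871  -0.9579 228.6569 205.146 ]
red [371 195  11  11  38] [375.3684 200.6579] [  0.6716  -0.7409 375.3684 200.6579]
red [346 213  15  18  57] [353.1404 221.386 ] [  0.6619  -0.7496 353.1404 221.386 ]
red [ 104  220   58   65 1402] [132.3538 250.8402] [  0.5517  -0.834  132.3538 250.8402]
```

View pics/w2.png

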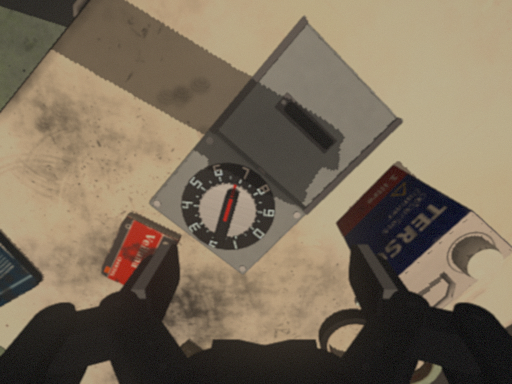

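Second view: ring centre near (228,207), handle at (306,122), and case screws at about (209,139), (156,202), (242,269) and (298,213). Now I triangulate.

Create m2.py:
```python
from meas import *
c=manip.calibration("wrist")
V={"w1":dict(ring=(267,172),R=75,s=[(252,102),(193,170),(278,241),(338,183)],h=(357,83)),
   "w2":dict(ring=(228,207),R=75,s=[(209,139),(156,202),(242,269),(298,213)],h=(306,122))}
S=[];RG=[];H=[];PT=[]
for f,v in V.items():
    im=cv2.imread(f"pics/{f}.png");g=cv2.cvtColor(im,cv2.COLOR_BGR2GRAY);ct=(c,np.load(f+".npy"))
    s=[]
    for x,y in v["s"]:
        w=g[y-5:y+6,x-5:x+6].astype(float);w=np.clip(w-np.median(w)-25,0,None);yy,xx=np.mgrid[-5:6,-5:6]
        s.append((x+(w*xx).sum()/w.sum(),y+(w*yy).sum()/w.sum()))
    S.append([ray(ct,*p) for p in s])
    m=np.zeros_like(g);cv2.circle(m,v["ring"],58,1,-1);d=((g<38)&(m>0)).astype(np.uint8)
    d=cv2.morphologyEx(d,cv2.MORPH_CLOSE,np.ones((7,7),np.uint8))
    k=max(cv2.findContours(d,cv2.RETR_EXTERNAL,cv2.CHAIN_APPROX_NONE)[0],key=cv2.contourArea)
    e=cv2.fitEllipse(cv2.convexHull(k));print(f,"screws",np.round(s,1).tolist(),"ring",e);RG.append(ray(ct,*e[0]))
    m=np.zeros_like(g);cv2.circle(m,v["h"],42,1,-1);d=((g<35)&(m>0)).astype(np.uint8)
    k=max(cv2.findContours(d,cv2.RETR_EXTERNAL,cv2.CHAIN_APPROX_NONE)[0],key=cv2.contourArea)
    r=cv2.minAreaRect(k);print("handle",r);H.append(ray(ct,*r[0]))
    b=cv2.boxPoints(r);L=sorted([(np.linalg.norm(b[i]-b[(i+1)%4]),i) for i in range(4)]);e1=(b[L[0][1]]+b[(L[0][1]+1)%4])/2;e2=(b[L[1][1]]+b[(L[1][1]+1)%4])/2
    A,B=plane(ct,*e1,.09),plane(ct,*e2,.09);print("handle dir",np.degrees(np.arctan(*(A-B)[[1,0]])) ,np.linalg.norm(A-B))
    hsv=cv2.cvtColor(im,cv2.COLOR_BGR2HSV);red=cv2.inRange(hsv,(0,130,50),(9,255,255))|cv2.inRange(hsv,(171,130,50),(180,255,255))
    m=np.zeros_like(g);cv2.circle(m,v["ring"],26,1,-1);ys,xs=np.where((red>0)&(m>0))
    q=np.array([plane(ct,x,y,.106)[:2] for x,y in zip(xs,ys)]);vx,vy,x0,y0=cv2.fitLine(q.astype(np.float32),cv2.DIST_L2,0,.001,.001).ravel();print("pointer dir",np.degrees(np.arctan2(vy,vx)),x0,y0,len(q))
    print("ring@.072",plane(ct,*e[0],.072),"handle@.09",plane(ct,*r[0],.088),"screws",[plane(ct,*p,.071)[:2] for p in s])
print("ring tri",tri(RG),"handle tri",tri(H))
P=[tri([S[0][i],S[1][i]]) for i in range(4)];print("screw tri",P,np.mean(P,0))
ct=(cam("scene"));print("tin",plane(ct,270,187,0),plane(ct,298,197,0))
```

```bash
python3 m2.py
```

```text
w1 screws [[nan, nan], [192.6, 170.0], [281.0, 243.3], [339.3, 184.6]] ring ((269.1475830078125, 166.99082946777344), (78.71248626708984, 92.86669921875), 109.59881591796875)
handle ((355.5000305175781, 83.99999237060547), (60.10407638549805, 14.849241256713867), 45.0)m2.py:11: RuntimeWarning: invalid value encountered in scalar divide
  s.append((x+(w*xx).sum()/w.sum(),y+(w*yy).sum()/w.sum()))
Traceback (most recent call last):
  File "m2.py", line 21, in <module>
    A,B=plane(ct,*e1,.09),plane(ct,*e2,.09);print("handle dir",np.degrees(np.arctan(*(A-B)[[1,0]])) ,np.linalg.norm(A-B))
                                                                          ~~~~~~~~~^^^^^^^^^^^^^^^
TypeError: return arrays must be of ArrayType
```

```bash
sed -i 's/-25,0,None/-8,0,None/; s/g<38/g<46/; s/np.arctan(\*/np.arctan2(*/' m2.py; sed -i 's/"ring",e);/"ring",np.round(e[0]+e[1],1));/;s/print("handle",r);//' m2.py; python3 m2.py
```

```text
w1 screws [[250.4, 101.5], [192.5, 170.2], [278.7, 242.2], [338.7, 183.9]] ring [266.7 172.2  91.8  95. ]
handle dir -173.0603538417105 0.05960986450987049
pointer dir -55.799503 0.55153304 0.009136579 136
ring@.072 [ 0.5582 -0.0033  0.072 ] handle@.09 [0.5468 0.1237 0.088 ] screws [array([0.4898, 0.0354]), array([ 0.5003, -0.0638]), array([ 0.6344, -0.0521]), array([0.6243, 0.0484])]
w2 screws [[208.0, 138.8], [156.0, 203.5], [243.0, 269.4], [297.2, 215.2]] ring [232.5 202.6  75.9  85.2]
handle dir -174.2047774152923 0.06046151064391405
pointer dir -59.838764 0.5515268 0.009731906 151
ring@.072 [0.5593 0.0032 0.072 ] handle@.09 [0.5463 0.1245 0.088 ] screws [array([0.4879, 0.035 ]), array([ 0.5001, -0.0644]), array([ 0.6338, -0.0506]), array([0.6227, 0.0487])]
ring tri [ 0.567  -0.0102  0.0333] handle tri [0.5473 0.1247 0.0838]
screw tri [array([0.4888, 0.0356, 0.0738]), array([ 0.5001, -0.0627,  0.0741]), array([ 0.6376, -0.0547,  0.063 ]), array([0.6238, 0.0484, 0.0702])] [ 0.5626 -0.0083  0.0703]
tin [0.671  0.1546 0.    ] [0.7031 0.0719 0.    ]
```

Two wrist views agree. The dial axis is at about (0.5605, -0.0067) and the handle at (0.547, 0.124), with the heights checking out and the box yaw at about 6°. The pointer's world angle is about 121°, which makes the dial about -4.28. I'll descend onto the bar with the fingertips above 0.083.

In the tool's units: 0.29 rad / 4 = 0.0725.

Call:
move_tool(
  ticks={"deltas":[[0, 0, 0.0375, -0.053, -0.0425, 0, 0.7], [0, 0, 0.0725, -0.053, -0.0425, 0, 0.7], [0, 0, 0.0725, -0.053, -0.0425, 0.05, 0.7], [0, 0, 0.0725, -0.053, -0.0425, 0.1, 0.7], [0, 0, 0.0725, -0.053, -0.0425, 0.14, 0.7], [0, 0, 0.0725, -0.053, -0.0425, 0.167, 0.7], [0, 0, 0.0725, -0.053, -0.0425, 0.167, 0.7], [0, 0, 0.0725, -0.053, -0.0425, 0.167, 0.7]]},
  squeeze=40,
)

```text
clock: 3.62
position: [0.5615, -0.0073, 0.0855]
ee_rot: [0.491, 0.871, 0.0, 0.001]
ft_force: [-0.1, -0.2, 1.2]
grip_width: 0.697
grasp_force: 0.0
```

Call:
move_tool(
  ticks={"deltas":[[0, 0, 0, 0, 0, 0, 0], [0, 0, 0, 0, 0, 0, 0], [0, 0, 0, 0, 0, 0, 0], [0, 0, 0, 0, 0, 0, 0], [0, 0, 0, 0, 0, 0, 0], [0, 0, 0, 0, 0, 0, 0]]},
  squeeze=40,
)

```text
clock: 4.38
position: [0.5607, -0.0071, 0.0851]
ee_rot: [0.491, 0.871, -0.0, 0.0]
ft_force: [-4.5, -1.0, 7.3]
grip_width: 0.151
grasp_force: 39.7
```

Run:
```python
from meas import *
o=manip.get_obs();r=R.from_quat(o["ee_rot"]).as_matrix();print(np.degrees(np.arctan2(r[1,0],r[0,0])),o["joint_pos"],o["torque"])
im=manip.camera("scene");a=cv2.resize(im[165:275,200:325],None,fx=4,fy=4,interpolation=cv2.INTER_CUBIC);cv2.imwrite("pics/s1.png",a)
```

```text
121.20518709853938 [ 0.4775  0.3994 -0.6546  1.7704  0.2753  1.0646  0.2706] [-0.3358  0.8682  0.0338]
```

View pics/s1.png

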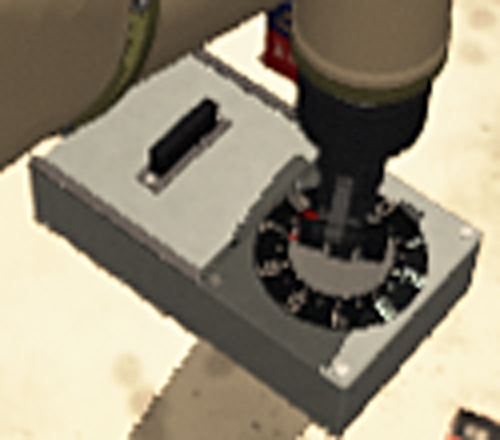

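The fingers hold the bar at 121.2°, with an opening of about 13 mm. The target for number 4 is 222.1°, so I turn left 1.76 rad and dwell.

In the tool's units: -1.76 rad / 4 = -0.44.

Call:
move_tool(
  ticks={"deltas":[[0, 0, -0.0375, 0, 0, 0, 0], [0, 0, -0.075, 0, 0, 0, 0], [0, 0, -0.1125, 0, 0, 0, 0], [0, 0, -0.15, 0, 0, 0, 0], [0, 0, -0.1875, 0, 0, 0, 0], [0, 0, -0.225, 0, 0, 0, 0], [0, 0, -0.2625, 0, 0, 0, 0], [0, 0, -0.3, 0, 0, 0, 0], [0, 0, -0.3375, 0, 0, 0, 0], [0, 0, -0.375, 0, 0, 0, 0], [0, 0, -0.4, 0, 0, 0, 0], [0, 0, -0.42, 0, 0, 0, 0], [0, 0, -0.435, 0, 0, 0, 0], [0, 0, -0.44, 0, 0, 0, 0], [0, 0, -0.44, 0, 0, 0, 0], [0, 0, -0.44, 0, 0, 0, 0], [0, 0, -0.44, 0, 0, 0, 0]]},
  squeeze=40,
)

```text
clock: 6.55
position: [0.5609, -0.0054, 0.0851]
ee_rot: [-0.359, 0.933, 0.0, 0.0]
ft_force: [-3.2, 2.7, 6.2]
grip_width: 0.158
grasp_force: 39.7
```

Run:
```python
from meas import *
o=manip.get_obs();r=R.from_quat(o["ee_rot"]).as_matrix();print(np.degrees(np.arctan2(r[1,0],r[0,0])),o["joint_pos"],o["torque"],o["joint_velocities"])
im=manip.camera("wrist");side=manip.camera("side");sc=manip.camera("scene")
p=np.zeros((400,800,3),np.uint8);p[:300,:400]=cv2.resize(im,(400,300))
a=cv2.resize(side[140:230,235:305],None,fx=4.4,fy=4.4,interpolation=cv2.INTER_CUBIC);p[:396,440:748]=a
cv2.imwrite("pics/t4.png",p);cv2.imwrite("pics/t4s.png",sc)
```

```text
-137.87368935897553 [ 0.718   0.5121 -0.9796  1.7592  0.4671  1.1237  1.8951] [0.7775 0.5768 0.0485] [ 0.0011 -0.0002  0.0005 -0.0008  0.0001  0.0011  0.0002]
```

View pics/t4.png

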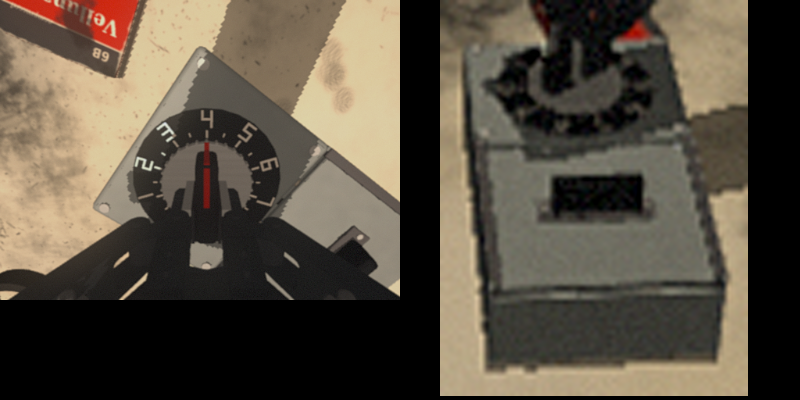

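The pointer stands right on 4: red line at about (207,175), "4" at (207,117). I dwell a little, then turn right 2.51 rad to 8.

Call:
move_tool(
  ticks={"deltas":[[0, 0, 0, 0, 0, 0, 0], [0, 0, 0, 0, 0, 0, 0], [0, 0, 0, 0, 0, 0, 0], [0, 0, 0, 0, 0, 0, 0], [0, 0, 0, 0, 0, 0, 0], [0, 0, 0, 0, 0, 0, 0]]},
  quiet=true,
)

```text
ok
```

Call:
move_tool(
  ticks={"deltas":[[0, 0, 0.0375, 0, 0, 0, 0], [0, 0, 0.075, 0, 0, 0, 0], [0, 0, 0.1125, 0, 0, 0, 0], [0, 0, 0.15, 0, 0, 0, 0], [0, 0, 0.1875, 0, 0, 0, 0], [0, 0, 0.225, 0, 0, 0, 0], [0, 0, 0.2625, 0, 0, 0, 0], [0, 0, 0.3, 0, 0, 0, 0], [0, 0, 0.3375, 0, 0, 0, 0], [0, 0, 0.375, 0, 0, 0, 0], [0, 0, 0.4125, 0, 0, 0, 0], [0, 0, 0.45, 0, 0, 0, 0], [0, 0, 0.4875, 0, 0, 0, 0], [0, 0, 0.525, 0, 0, 0, 0], [0, 0, 0.5625, 0, 0, 0, 0], [0, 0, 0.5925, 0, 0, 0, 0], [0, 0, 0.6125, 0, 0, 0, 0], [0, 0, 0.625, 0, 0, 0, 0], [0, 0, 0.6275, 0, 0, 0, 0], [0, 0, 0.6275, 0, 0, 0, 0]]},
)

```text
clock: 9.95
position: [0.56, -0.0072, 0.0851]
ee_rot: [0.776, 0.631, -0.001, 0.0]
ft_force: [-8.7, -2.1, 10.1]
grip_width: 0.147
grasp_force: 40.4
```

Call:
move_tool(
  ticks={"deltas":[[0, 0, 0, 0, 0, 0, 0], [0, 0, 0, 0, 0, 0, 0], [0, 0, 0, 0, 0, 0, 0], [0, 0, 0, 0, 0, 0, 0], [0, 0, 0, 0, 0, 0, 0], [0, 0, 0, 0, 0, 0, 0]]},
  quiet=true,
)

```text
ok
```

Run:
```python
from meas import *
o=manip.get_obs();r=R.from_quat(o["ee_rot"]).as_matrix();print(np.degrees(np.arctan2(r[1,0],r[0,0])),o["joint_pos"],o["torque"],o["position"])
im=manip.camera("wrist");cv2.imwrite("pics/t8.png",im)
```

```text
78.22971594505893 [ 0.3709  0.3707 -0.5223  1.7765  0.211   1.0518 -0.4332] [-0.476   1.7653  0.0496] [ 0.5599 -0.0072  0.0851]
```

View pics/t8.png

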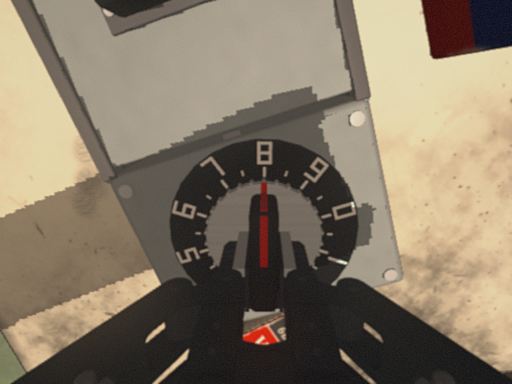

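The pointer is on 8: red line at (264,240), "8" at (264,153). I release, rise, and go over the handle.

In the tool's units: -1.88 rad / 4 = -0.47.

Call:
move_tool(
  ticks={"deltas":[[0, 0, 0, 0, 0, 0, 0.5], [0, 0, 0, 0, 0, 0, 0.5], [0, 0, 0, 0, 0, 0, 0.5], [0, 0, 0, 0, 0, -0.03, 0.5], [0, 0, 0, 0, 0, -0.08, 0.5], [0, 0, -0.0375, 0, 0, -0.1, 0.7], [0, 0, -0.075, 0.02, -0.01, -0.1, 0.7], [0, 0, -0.1125, 0.04, -0.02, -0.1, 0.7], [0, 0, -0.15, 0.06, -0.03, -0.1, 0.7], [0, 0, -0.1875, 0.08, -0.04, -0.1, 0.7], [0, 0, -0.225, 0.1, -0.04, -0.1, 0.7], [0, 0, -0.2625, 0.126, -0.04, -0.1, 0.7], [0, 0, -0.3, 0.126, -0.04, -0.1, 0.7], [0, 0, -0.3375, 0.126, -0.04, -0.1, 0.7], [0, 0, -0.375, 0.126, -0.04, -0.1, 0.7], [0, 0, -0.4125, 0.126, -0.04, -0.1, 0.7], [0, 0, -0.45, 0.126, -0.04, -0.1, 0.7], [0, 0, -0.47, 0.126, -0.04, -0.1, 0.7], [0, 0, -0.47, 0.126, -0.04, -0.1, 0.7], [0, 0, -0.47, 0.126, -0.04, -0.1, 0.7]]},
)

```text
clock: 13.25
position: [0.5473, 0.1248, 0.1843]
ee_rot: [-0.051, 0.999, -0.0, -0.0]
ft_force: [0.2, 0.1, 0.1]
grip_width: 0.702
grasp_force: 0.0
```

Run:
```python
from meas import *
o=manip.get_obs();r=R.from_quat(o["ee_rot"]).as_matrix();print(np.degrees(np.arctan2(r[1,0],r[0,0])),o["joint_pos"])
im=manip.camera("wrist");cv2.imwrite("pics/hd.png",im);ct=cam("wrist",o);np.save("hd.npy",ct[1])
h0=np.array([.5468,.1242,.088]);print("handle expect px",proj(ct,h0),"dial px",proj(ct,np.array([.5605,-.0067,.106])))
g=cv2.cvtColor(im,cv2.COLOR_BGR2GRAY);u,v=map(int,proj(ct,h0));m=np.zeros_like(g);cv2.circle(m,(u,v),65,1,-1)
for c in cv2.findContours(((g<38)&(m>0)).astype(np.uint8),cv2.RETR_EXTERNAL,cv2.CHAIN_APPROX_NONE)[0]:
    if cv2.contourArea(c)>300:
        r=cv2.minAreaRect(c);print(r,plane(ct,*r[0],.088))
```

```text
-174.14001085287416 [ 0.4244  0.3463 -0.8798  1.66    0.2777  1.2669  1.1628]
handle expect px (np.float64(263.2675502621356), np.float64(187.86885345943523)) dial px (np.float64(97.62452343036165), np.float64(195.41992659527742))
((264.0, 186.0), (70.0, 14.0), 90.0) [0.5451 0.1247 0.088 ]
```

View pics/hd.png

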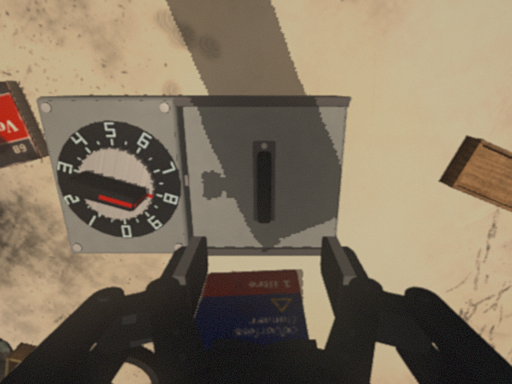

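The handle sits midway between the fingers at (264,186), the pointer is still on 8, and the tool's y axis lies along the slide. I descend and grip.

Call:
move_tool(
  ticks={"deltas":[[0, 0, 0, 0, 0, 0.04, 0.7], [0, 0, 0, 0, 0, 0.08, 0.7], [0, 0, 0, 0, 0, 0.107, 0.7], [0, 0, 0, 0, 0, 0.107, 0.7], [0, 0, 0, 0, 0, 0.107, 0.7], [0, 0, 0, 0, 0, 0.107, 0], [0, 0, 0, 0, 0, 0.107, 0], [0, 0, 0, 0, 0, 0.107, 0], [0, 0, 0, 0, 0, 0.107, 0], [0, 0, 0, 0, 0, 0.107, 0], [0, 0, 0, 0, 0, 0.107, 0]]},
  squeeze=40,
)

```text
clock: 14.68
position: [0.5476, 0.1248, 0.078]
ee_rot: [-0.052, 0.999, -0.0, 0.0]
ft_force: [-0.8, -1.0, 6.7]
grip_width: 0.131
grasp_force: 42.0
```

Call:
move_tool(
  ticks={"deltas":[[0, 0, 0, 0, 0.01, 0, 0], [0, 0, 0, 0, 0.02, 0, 0], [0, 0, 0, 0, 0.03, 0, 0], [0, 0, 0, 0, 0.04, 0, 0], [0, 0, 0, 0, 0.05, 0, 0], [0, 0, 0, 0, 0.06, 0, 0], [0, 0, 0, 0, 0.07, 0, 0], [0, 0, 0, 0, 0.08, 0, 0], [0, 0, 0, 0, 0.09, 0, 0], [0, 0, 0, 0, 0.096, 0, 0], [0, 0, 0, 0, 0.099, 0, 0], [0, 0, 0, 0, 0.099, 0, 0], [0, 0, 0, 0, 0.099, 0, 0]]},
)

```text
clock: 16.3
position: [0.5374, 0.2238, 0.078]
ee_rot: [-0.052, 0.999, 0.0, 0.001]
ft_force: [-0.9, 0.3, 5.6]
grip_width: 0.13
grasp_force: 41.9
```

Moved about 99 mm with a small force. Now I release, rise and check.

Call:
move_tool(
  ticks={"deltas":[[0, 0, 0, 0, 0, 0, 0.6], [0, 0, 0, 0, 0, 0, 0.6], [0, 0, 0, 0, 0, 0, 0.6], [0, 0, 0, 0, 0, 0, 0.6], [0, 0, 0, 0, 0, -0.04, 0.6], [0, 0, 0, 0, 0, -0.09, 0.6], [0, 0, 0, 0, -0.03, -0.14, 0.6], [0, 0, 0, 0, -0.08, -0.15, 0.6], [0, 0, 0, 0, -0.08, -0.15, 0.6], [0, 0, 0, 0, -0.08, -0.15, 0.6]]},
)

```text
clock: 17.55
position: [0.545, 0.144, 0.2271]
ee_rot: [-0.052, 0.999, 0.0, -0.0]
ft_force: [-0.1, 0.2, -0.4]
grip_width: 0.603
grasp_force: 0.0
```

Run:
```python
from meas import *
o=manip.get_obs();ct=cam("wrist",o);im=manip.camera("wrist");sc=manip.camera("scene")
p=np.zeros((400,800,3),np.uint8);p[:330,:440]=cv2.resize(im,(440,330));p[:300,445:795]=cv2.resize(sc[100:340,110:390],(350,300));cv2.imwrite("pics/end.png",p)
print("expected handle open px in composite",np.array(proj(ct,np.array([.5364,.2237,.09])))*440/512)
```

```text
expected handle open px in composite [296.8685 150.3283]
```

View pics/end.png

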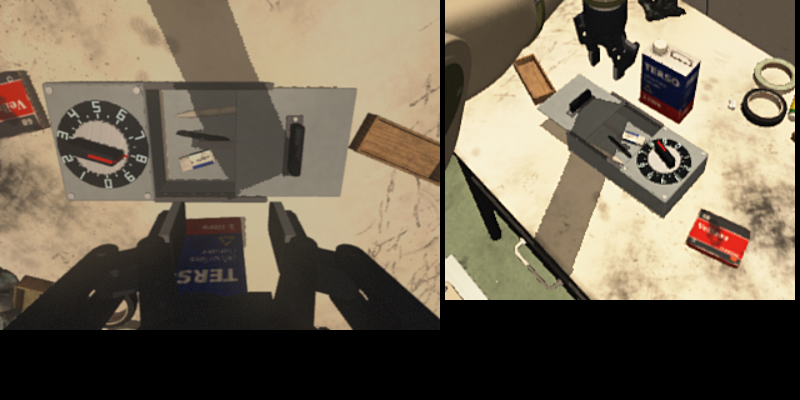

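The lid is open, with the handle at (296,150) as expected. The dial is still on 8, with the tip at (127,155) and the number at (142,158). The tin, red box and tray are where they were.

```bash
python3 -c "
from workcell import manip
print(manip.hand_in())"
```

```text
the job is handed in; nothing more can be done
None
```

The lock box is open and handed in at about 17.6 s: dial turned left to 4, then right to 8, lid slid about 99 mm and released with the dial still on 8, and the tin, red box and tray undisturbed; `hand_in` returned no verdict.

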